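Square a model car's electronics box up in the jig corner

ROBOT

A 6-joint arm with a two-finger parallel gripper is mounted at the origin on the work surface. World frame = base frame: x ahead of the robot, y to its left, z up, the work surface at z = 0. Lengths are in m, angles in rad, forces in N, time in s.
With the tool pointing down it reaches from about 0.35 to 0.85 m from the base axis. Payload 8.1 kg.
Tool frame: the origin (TCP) lies at the very end of the fingers, on their centre line; the grasp point (between the pads) lies 19 mm behind it (pinch_z is the distance from the TCP to the grasp point, in m); z points along the fingers, y is the direction in which the jaws open and shut (so a half turn about z gives the same grasp; the last joint's range is limited). The gripper opens to 93 mm and grips with 3 to 60 N. Pads are 15 mm wide; open, the fingers measure 128 mm over their backs; the gripper's body (75 mm by 188 mm) begins 65 mm behind the grasp point.
Start: joints at [1.073, 0.13, 1.488, -0, 1.523, -0.085], TCP at [0.241, 0.55, 0.219] pointing down, gripper open.
Joint ranges: [-2.96, 2.96], [-0.89, 2.26], [0.02, 2.5], [-1.34, 4.48], [0, 2.73], [-2.66, 2.66]. Speed limits (rad/s): [2.39, 2.39, 2.79, 3.14, 3.14, 3.14].

INTERFACE

Orientations are given as a rotation vector (axis times angle).
In Python, from plant import * gives the robot as it stands.
- The arm moves only by the tool move_arm, never from a script. Its argument "series" is a list of rows, each a list of 7 numbers: the shift along the tool's x, y, z each as a share of 10 cm, from -1 to 1, then the turn, a rotation vector about the tool's x, y, z each as a share of 180 degrees, from -1 to 1, then the opening, from -1 (shut) to 1 (fully open). In form: [[dx, dy, dz, rx, ry, rz, jaw], ...]. A call has 1 to 8 rows; each row is the pose to reach, as a shift and turn from the pose commanded when the call began, along the tool's axes at that moment, turning the shorter way round; what a row does not reach only later rows make up. A row lasts 1/10 s, in which the tool goes at most 50 mm and 8.59 degrees, less where a joint would pass 70% of its speed; a pose out of reach is approached as far as the arm can. A call with a number of a shift or a turn outside -1 to 1 is refused whole. A call with a gripper value outside its range is refused whole. The fingers move at their own pace and stop on an object; "squeeze" is the grip in N (left out, the last holds). Time passes only in rows, so rows that repeat a pose let the fingers close. It gives the time, the measured TCP pose, the force and the opening at its end, in the units of the state.
- read_state(): the state, without advancing time (a new reading comes with each control period).
- read_camera(name): name is "scene" or "top"; returns a dict with "frame" (420x560x3 uint8, red, green, blue), "K" (3x3 intrinsics, pixels), "rvec" (rotation vector, rad) and "tvec" (3), from world to camera coordinates, as OpenCV has them. Camera axes: x right, y down, z forward; pixel columns grow to the right and rows downward; lengths in m; the calibration is good to about 2 mm. A picture is of the moment at which its call begins. There is no depth.
- close_job(): hands the job in, once; it reports no verdict.
The state is a dict: "t": time; "q": joint angles; "dq": joint speeds; "joint_torque": joint torques, N m; "tool_pos": TCP position; "orientation": TCP orientation; "force": force on the tool from outside, world axes, zero at the start; "wrist_torque": the same for the moment, N m; "opening": finger opening in m.
Only numpy, scipy, OpenCV 4.12 (cv2) and the standard library are available. Lean on these libraries where they do the work, as an engineer would, in place of code of your own. Each camera call takes 0.05 s, during which the arm holds its last target.

TASK

On the model-car bench, push the longer of the two black electronics boxes along the bench top into the corner of the aluminium jig: one long side flush against the straight fence and one end against the stop block at the fence's end. Only push it, never lift or tip it, and leave the shorter box and the other parts where they are.

Things in the scene. Friction and masses are not known exactly. Their poses are not given: they have to be found in the camera images.
- long_box: the longer of two loose look-alike black boxes with grey lid panel: 54 mm (its x) by 110 mm (its y) by 30 mm high, vertical sides, 0.2 to 0.4 kg. Origin: centre of its underside. It starts left or right, its centre 150 to 175 mm in front of the fence face, long side within 20 degrees of parallel to it, 30 mm or more short of its final place along the fence. A lane 70 mm wide along the fence is free
- fence: fixed straight aluminium fence bar, 420 mm long (its y), 20 mm thick, 28 mm high, standing on the bench. Origin: middle of the lower edge of its front face, the one towards the robot; its x points away from the robot through the bar (it fills x = 0 to 20 mm; the working side is negative x), its y along the bar to the left
- end_stop: fixed aluminium stop block at one end of the fence, either the left or the right: 16 mm thick along the fence, reaching 70 mm from its face towards the robot, 28 mm high (35 mm at its saddle over the bar). Origin: at bench level on the fence's front-face line, centre of the block's thickness, 200 mm from the fence's middle; axes parallel to the fence's. The box goes on its side towards the fence's middle
- bar_clamp: small fixed clamp with a round black knob on top of the fence at its other end, 22 mm wide, 52 mm high; nothing of it stands in front of the fence face. Origin: on the fence's front-face line at bench level, 200 mm from the fence's middle
- short_box: the shorter look-alike black box, loose, to be left alone: 54 mm (x) by 80 mm (y) by 30 mm high; it stands on the other side, beside the long box. Origin: centre of its underside
- cooling_head: loose finned aluminium engine cooling head standing upright, 42 mm across, 40 mm high; leave alone. Origin: centre of its underside
- air_filter: loose grey drum-shaped foam air filter standing upright, 60 mm across, 61 mm high; leave alone. Origin: centre of its underside
- shock: loose shock absorber lying on the bench at the left, 113 mm long (its x), 21 mm high; leave alone. Origin: under its middle, at bench level
- driver: loose screwdriver, 170 mm long, lying on the bench at the right; leave alone. Origin: under it, at bench level
Not all that is in view belongs to the job. What is shaped like the long_box but orange or yellow is not meant. Leave any blue look-alike of the end_stop alone.

How it is judged:
At the end, for the whole second after the job is handed in: The long box lies flat and at rest with a long side against the fence (gap under 3.5 mm, within 0.04 rad of parallel) and an end against the inner side of the end stop (gap under 3.5 mm) (x of long_box in the frame of fence between -0.0305 and -0.024 m and y of long_box in the frame of fence between -0.16 and 0.16 m and y of long_box in the frame of end_stop between -0.0665 and 0.0665 m and angle between the y axis of long_box and the y axis of fence, either way round below 0.04 rad and angle between long_box's own z axis and vertical below 0.05 rad and height (world z) of long_box below 0.004 m and linear speed of long_box below 0.01 m/s); the robot touches nothing.
It fails at once if the long box is lifted off the bench or tipped (height (world z) of long_box above 0.012 m or angle between long_box's own z axis and vertical above 0.2 rad).
It fails at once if the short box is moved more than 20 mm (distance of short_box from where it was at the start of the episode above 0.02 m).
It fails at once if another loose part is moved more than 20 mm (distance of any of cooling_head, air_filter, shock, driver from where it was at the start of the episode above 0.02 m).
It also fails if it takes over 61 s, if anything falls off the work surface, if the arm or the gripper's body presses on something with over 40 N, if the wrist force passes 120 N, or if a joint passes its speed limit or range.

## Working session

There is one attempt and no reset: what is moved stays moved. The work goes in short steps, Python scripts to look and compute and a tool call to move; the robot and the scene stay as the last step left them, time stands still between calls to the robot, and variables do not carry over. Pictures are saved under pics/ and viewed, and the job is handed in when it is done.

Besides the shell and the picture viewer there is one more tool, called after ">>>" as name(argument=value, ...) on one line, values as JSON. move_arm: Moves the arm, as the interface text tells. Shift numbers are shares of 10 cm and turn numbers shares of 180 degrees, none past 1 either way. Its arguments: {"type":"object","properties":{"series":{"type":"array","items":{"type":"array","items":{"type":"number"}}},"squeeze":{"type":"number"}},"required":["series"]}

```bash
mkdir -p pics
python3 - <<'E'
from plant import *
import cv2
for n in("scene","top"):
    c=read_camera(n); cv2.imwrite(f"pics/{n}0.png",c["frame"][:,:,::-1]); print(n,c["K"].tolist(),c["rvec"],c["tvec"])
print(read_state())
E
```

```text
scene [[386.8408518422175, 0.0, 281.587443886305], [0.0, 386.8408518422175, 209.22074338413213], [0.0, 0.0, 1.0]] [ 2.44354885  0.96537078 -0.26111411] [-0.39462174 -0.28588388  1.19251952]
top [[421.2603541570918, 0.0, 279.911764004062], [0.0, 421.2603541570918, 209.58372338072303], [0.0, 0.0, 1.0]] [ 2.11388471 -2.15882802  0.21540452] [0.02601095 0.54932043 1.10987848]
{'t': 0.1, 'q': array([ 1.07257115e+00,  1.31118598e-01,  1.48916905e+00,  1.91835700e-05,
        1.52300406e+00, -8.53924764e-02]), 'dq': array([-0.00182187, -0.00147971, -0.00372671, -0.0001955 , -0.00081677,
       -0.001606  ]), 'joint_torque': array([ 1.65008173e-04, -5.61344218e+01, -4.93096840e+01,  7.69261038e-02,
        2.91814841e-02, -9.02441889e-05]), 'tool_pos': array([0.24044371, 0.54914981, 0.2176734 ]), 'orientation': array([-6.43778153e-01, -3.07440423e+00,  2.54697890e-03]), 'force': array([-0.45080934, -0.36330952,  0.38433773]), 'wrist_torque': array([-0.03094081, -0.023429  , -0.02118317]), 'opening': 0.09302156759049776}
```

View pics/top0.png

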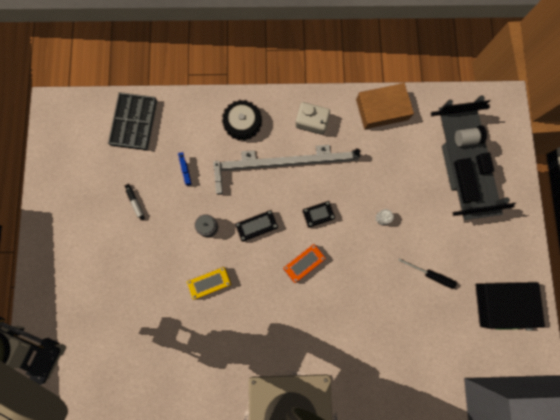

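View pics/scene0.png

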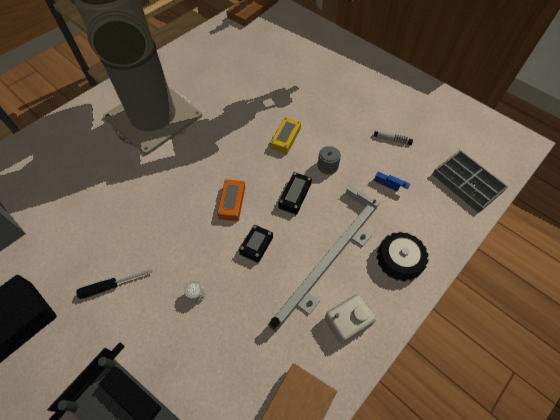

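The top view shows the fence from (220,165) to (358,155), with the stop at its left end (218,180). The long box is at (256,226), the short box at (319,214) and the air filter at (206,226). Next I'll zoom in and measure.

```bash
cat > h.py <<'E'
from plant import *
import cv2, numpy as np
def bp(c,px,z=0.0):
    px=np.atleast_2d(np.array(px,float)); R,_=cv2.Rodrigues(np.array(c["rvec"])); t=np.array(c["tvec"]).reshape(3)
    d=np.c_[(px-c["K"][:2,2])/np.array([c["K"][0,0],c["K"][1,1]]),np.ones(len(px))]@R
    o=-R.T@t
    return (o+d*((z-o[2])/d[:,2])[:,None])[:,:2]
def proj(c,P):
    return cv2.projectPoints(np.array(P,float),np.array(c["rvec"]),np.array(c["tvec"]),np.array(c["K"]),None)[0].reshape(-1,2)
E
python3 - <<'E'
from h import *
c=read_camera("top");f=c["frame"][:,:,::-1]
cv2.imwrite("pics/t1.png",cv2.resize(f[140:250,185:370],None,fx=4.3,fy=4.3,interpolation=cv2.INTER_CUBIC))
c=read_camera("scene");f=c["frame"][:,:,::-1]
cv2.imwrite("pics/s1.png",cv2.resize(f[140:340,225:425],None,fx=3,fy=3,interpolation=cv2.INTER_CUBIC))
E
```

```text
(no output)
```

View pics/t1.png

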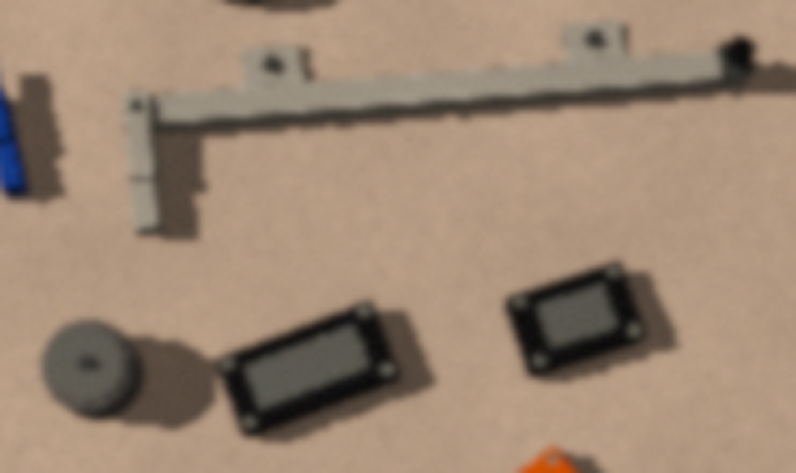

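View pics/s1.png

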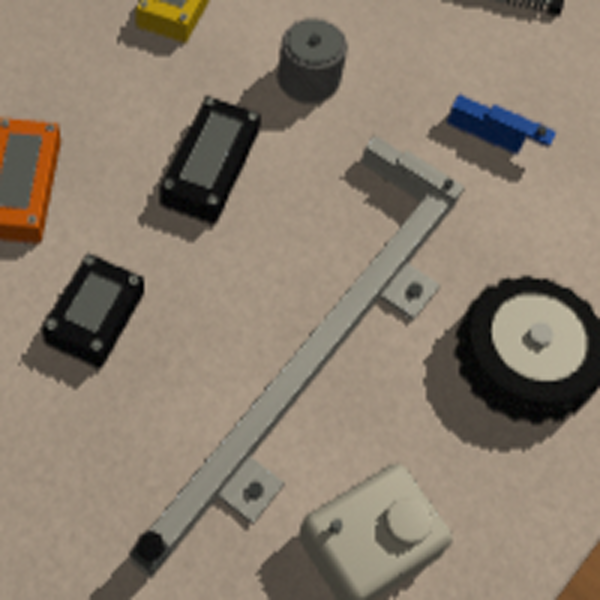

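```bash
cat > m.py <<'E'
from h import *
ct=read_camera("top"); cs=read_camera("scene")
T=lambda p,z: bp(ct,(np.array(p,float)+.5)/4.3-.5+[185,140],z)
S=lambda p,z: bp(cs,(np.array(p,float)+.5)/3-.5+[225,140],z)
def rep(n,a): print(n,np.round(a*1000,1).tolist())
rep("fence top",T([[158,126],[722,88]],.028)); rep("fence scn",S([[150+20,530-10],[428,197]],.028))
rep("stop inner top",T([[155,130],[159,229]],.028)); rep("stop outer",T([[128,100],[137,232]],.028))
for n,b in(("long T",T([[218,360],[367,303],[399,374],[248,435]],.03)),("long S",S([[208,97],[261,116],[215,212+0],[160,196]],.03)),
  ("short T",T([[507,301],[619,264],[645,332],[533,375]],.03))):
    rep(n,b); rep(" ctr",b.mean(0)); print(np.linalg.norm(b-np.roll(b,1,0),axis=1))
rep("filter",T([[91,368]],.06)); rep("filter S",S([[313,40]],.06))
E
python3 m.py
```

```text
fence top [[674.5, 177.9], [694.2, -198.1]]
fence scn [[708.2, -180.9], [679.7, 174.4]]
stop inner top [[671.8, 179.9], [604.6, 177.1]]
stop outer [[692.7, 197.8], [602.9, 191.5]]
long T [[516.9, 138.7], [552.4, 41.9], [505.4, 22.1], [467.9, 119.7]]
 ctr [510.6, 80.6]
[0.05253801 0.10317884 0.05100907 0.10461165]
long S [[471.5, 122.5], [520.1, 139.4], [556.9, 36.9], [511.8, 16.5]]
 ctr [515.1, 78.9]
[0.11344239 0.05151181 0.10889309 0.04946412]
short T [[552.0, -49.3], [575.2, -123.6], [529.7, -138.5], [503.0, -64.6]]
 ctr [540.0, -94.0]
[0.05128761 0.07775123 0.04782987 0.07862265]
filter [[508.9, 215.8]]
filter S [[512.0, 217.3]]
```

```bash
cat > ov.py <<'E'
from h import *
def box(o,a,x0,x1,y0,y1,h):
    X=np.array([np.cos(a),np.sin(a)]);Y=np.array([-np.sin(a),np.cos(a)])
    q=[np.array(o)+x*X+y*Y for x,y in((x0,y0),(x0,y1),(x1,y1),(x1,y0))]
    return [np.r_[p,z] for z in(0,h) for p in q]
def draw(im,c,P,off,s,col):
    p=(proj(c,P)-off+.5)*s-.5
    for i in range(4):
        for a,b in((i,(i+1)%4),(i+4,(i+1)%4+4),(i,i+4)):
            cv2.line(im,*[tuple(int(v) for v in np.round(p[k]*16)) for k in(a,b)],col,1,cv2.LINE_AA,4)
def overlay(F,L,tag):
    # F=(x,y,a) fence origin ; L=(x,y,a)
    for n,off,wh,s in(("top",(185,140),(185,110),4.3),("scene",(225,140),(200,200),3)):
        c=read_camera(n);f=c["frame"][off[1]:off[1]+wh[1],off[0]:off[0]+wh[0],::-1]
        im=cv2.resize(f,None,fx=s,fy=s,interpolation=cv2.INTER_CUBIC)
        draw(im,c,box(F[:2],F[2],0,.02,-.21,.21,.028),off,s,(0,255,0))
        draw(im,c,box(F[:2],F[2],-.07,0,.192,.208,.028),off,s,(0,0,255))
        draw(im,c,box(L[:2],L[2],-.027,.027,-.055,.055,.03),off,s,(255,255,0))
        cv2.imwrite(f"pics/{tag}_{n}.png",im)
E
python3 - <<'E'
from ov import *
# fence middle from inner stop corner (y=192): 
a=0.0523;Y=np.array([-np.sin(a),np.cos(a)])
o=np.array([.6735,.1795])-.192*Y
print(o); overlay((*o,a),(.513,.080,.36),"o1")
E
```

```text
[ 0.68353702 -0.01223747]
```

View pics/o1_top.png

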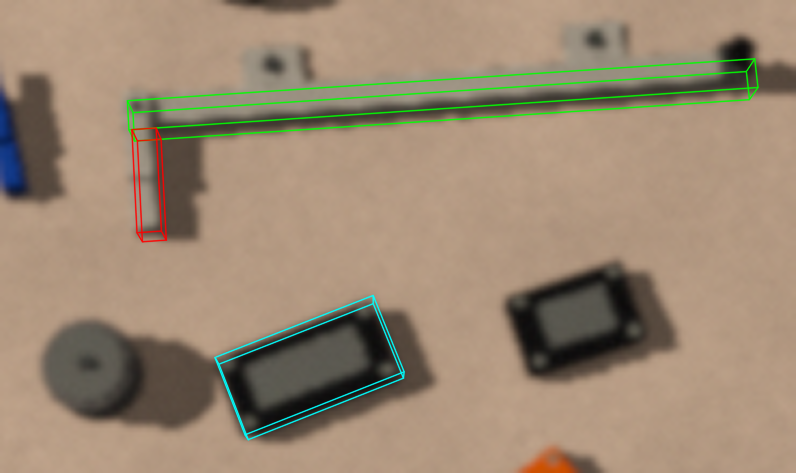

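View pics/o1_scene.png

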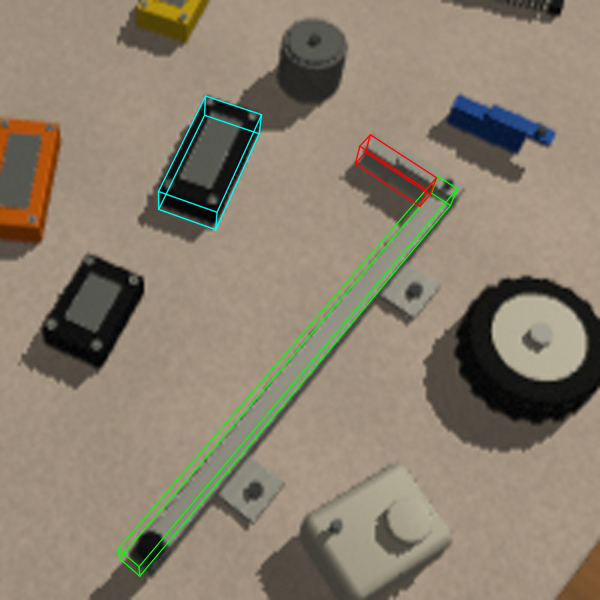

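Run:
```python
from ov import *
overlay((.6895,-.008,.054),(.512,.081,.37),"o2")
```

```text
(no output)
```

View pics/o2_top.png

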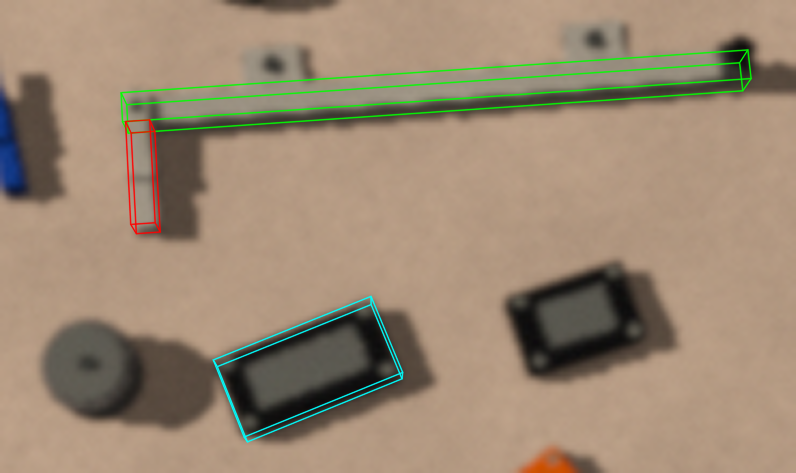

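View pics/o2_scene.png

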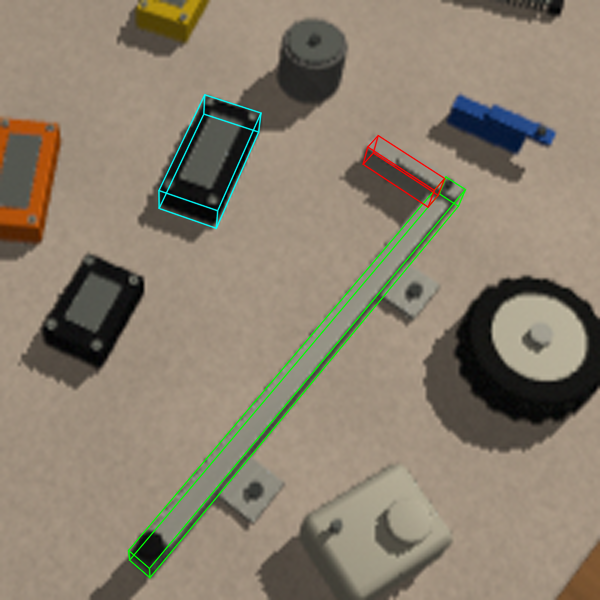

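```bash
cat > to.py <<'E'
from h import *
import sys
from scipy.spatial.transform import Rotation as Ro
def to(x,y,z,b):
    s=read_state(); R=Ro.from_rotvec(s["orientation"])
    Rt=Ro.from_matrix(np.array([[-np.cos(b),-np.sin(b),0],[-np.sin(b),np.cos(b),0],[0,0,-1]]).T.T)
    d=R.inv().apply(np.array([x,y,z])-s["tool_pos"])/.1
    r=(R.inv()*Rt).as_rotvec()/np.pi
    print("t",round(s["t"],2),"pos",s["tool_pos"].round(4),"b",round(float(np.arctan2(-R.as_matrix()[0,1],R.as_matrix()[1,1])),4),"F",s["force"].round(1),"open",round(s["opening"],4))
    print("shift",d.round(3),"turn",r.round(4))
if __name__=="__main__": to(*map(float,sys.argv[1:5]))
E
python3 to.py .456 .059 .2 .37
```

```text
t 0.5 pos [0.2407 0.5496 0.2186] b -0.4128 F [0.  0.5 0.4] open 0.0927
shift [-3.94  -3.63   0.186] turn [-0.     -0.     -0.2492]
```

>>> move_arm(series=[[-0.95, -0.9, 0, 0, 0, 0, 0.3], [-0.95, -0.9, 0, 0, 0, 0, 0.3], [-0.95, -0.9, 0, 0, 0, 0, 0.3], [-0.95, -0.9, 0, 0, 0, 0, 0.3]])

```text
t: 0.9
tool_pos: [0.2931, 0.4263, 0.2189]
orientation: [0.648, 3.073, -0.001]
force: [-0.0, 1.0, 0.8]
opening: 0.0653
```

>>> move_arm(series=[[-0.95, -0.9, 0, 0, 0, 0, 0.3], [-0.95, -0.9, 0, 0, 0, 0, 0.3], [-0.95, -0.9, 0, 0, 0, 0, 0.3], [-0.95, -0.9, 0, 0, 0, 0, 0.3]])

```text
t: 1.3
tool_pos: [0.3438, 0.3064, 0.219]
orientation: [0.649, 3.073, -0.0]
force: [-1.1, 0.4, 0.3]
opening: 0.0602
```

>>> move_arm(series=[[-0.95, -0.9, 0, 0, 0, 0, 0.3], [-0.95, -0.9, 0, 0, 0, 0, 0.3], [-0.95, -0.9, 0, 0, 0, 0, 0.3], [-0.95, -0.9, 0, 0, 0, 0, 0.3]])

```text
t: 1.7
tool_pos: [0.3947, 0.1863, 0.2189]
orientation: [0.649, 3.073, -0.0]
force: [-0.3, -0.1, 0.9]
opening: 0.0605
```

```bash
python3 to.py .456 .059 .1 .37
```

```text
t 1.7 pos [0.3947 0.1863 0.2189] b -0.4161 F [-0.3 -0.1  0.9] open 0.0605
shift [-1.074 -0.916  1.19 ] turn [-1.000e-04  3.000e-04 -2.502e-01]
```

>>> move_arm(series=[[-1, -0.88, 0.4, 0, 0, -0.25, 0.3], [-1, -0.88, 0.4, 0, 0, -0.25, 0.3], [-1, -0.88, 0.4, 0, 0, -0.25, 0.3], [-1, -0.88, 0.4, 0, 0, -0.25, 0.3], [-1, -0.88, 0.4, 0, 0, -0.25, 0.3], [-1, -0.88, 0.4, 0, 0, -0.25, 0.3], [-1, -0.88, 0.4, 0, 0, -0.25, 0.3]])

```text
t: 2.4
tool_pos: [0.4499, 0.0688, 0.1786]
orientation: [-0.585, 3.087, 0.001]
force: [-0.5, 0.1, 0.4]
opening: 0.0603
```

```bash
python3 to.py .454 .058 .1 .37;python3 to.py .454 .058 .01 .37
```

```text
t 2.4 pos [0.4499 0.0688 0.1786] b 0.3749 F [-0.5  0.1  0.4] open 0.0603
shift [ 0.002 -0.115  0.786] turn [0.0002 0.0001 0.0015]
t 2.4 pos [0.4499 0.0688 0.1786] b 0.3749 F [-0.5  0.1  0.4] open 0.0603
shift [ 0.002 -0.116  1.686] turn [0.0002 0.0001 0.0015]
```

>>> move_arm(series=[[0.05, -0.11, 0.8, 0, 0, 0, 0.3], [0.05, -0.11, 0.8, 0, 0, 0, 0.3], [0.05, -0.11, 0.8, 0, 0, 0, 0.3], [0.05, -0.11, 0.8, 0, 0, 0, 0.3]])

```text
t: 2.8
tool_pos: [0.4489, 0.0561, 0.0991]
orientation: [0.58, -3.087, -0.001]
force: [-0.5, 0.2, -0.3]
opening: 0.0606
```

```bash
python3 to.py .454 .058 .010 .37
python3 - <<'E'
from h import *
c=read_camera("top");f=c["frame"][:,:,::-1]
cv2.imwrite("pics/t3.png",cv2.resize(f[140:290,185:370],None,fx=4,fy=4,interpolation=cv2.INTER_CUBIC))
E
```

```text
t 2.8 pos [0.4489 0.0561 0.0991] b 0.3714 F [-0.5  0.2 -0.3] open 0.0606
shift [-0.055 -0.001  0.891] turn [ 0.0002 -0.0002  0.0004]
```

View pics/t3.png

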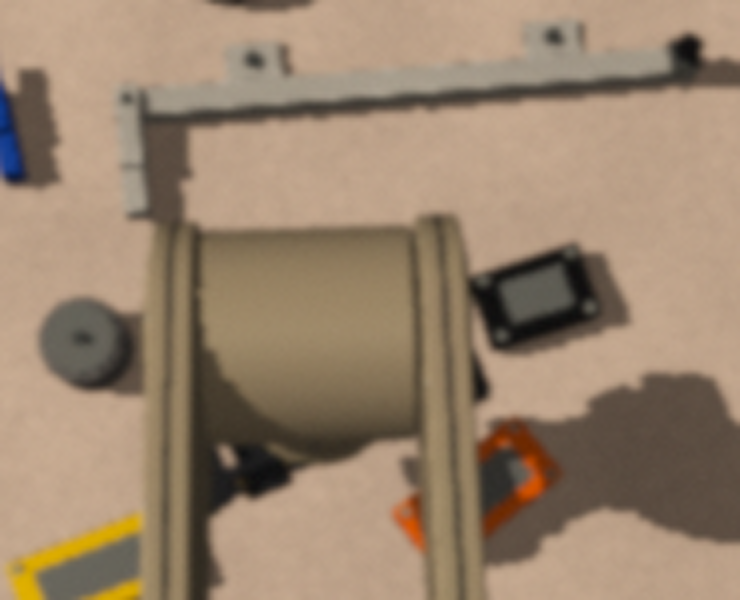

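>>> move_arm(series=[[0, 0, 0.45, 0, 0, 0, 0.3], [0, 0, 0.8, 0, 0, 0, 0.3], [0, 0, 0.9, 0, 0, 0, 0.3], [0, 0, 0.9, 0, 0, 0, 0.3], [0, 0, 0.9, 0, 0, 0, 0.3]])

```text
t: 3.35
tool_pos: [0.4511, 0.0554, 0.011]
orientation: [-0.581, 3.084, -0.001]
force: [-0.0, -0.7, 1.0]
opening: 0.0607
```

```bash
python3 to.py .480 .068 .008 .37
python3 - <<'E'
from h import *
c=read_camera("scene");f=c["frame"][:,:,::-1]
cv2.imwrite("pics/s3.png",cv2.resize(f[100:300,200:420],None,fx=3,fy=3,interpolation=cv2.INTER_CUBIC))
E
```

```text
t 3.35 pos [0.4511 0.0554 0.011 ] b 0.3725 F [-0.  -0.7  1. ] open 0.0607
shift [-0.315  0.012  0.031] turn [-0.0003  0.0009  0.0008]
```

View pics/s3.png

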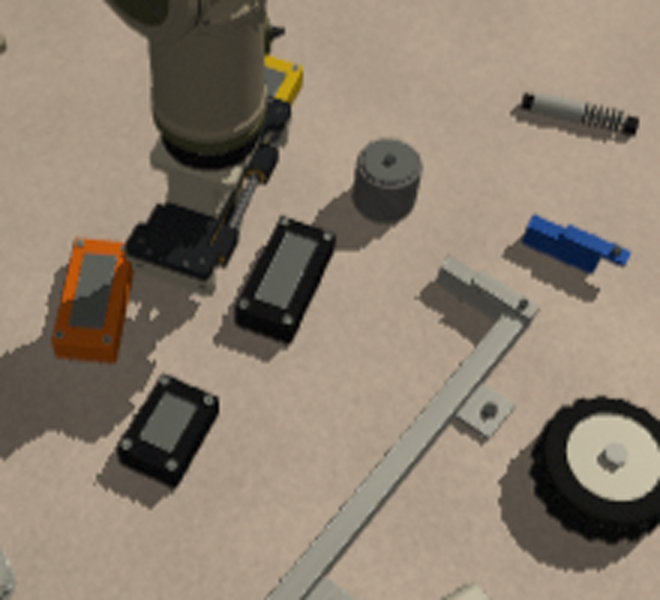

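>>> move_arm(series=[[-0.1, 0, 0.02, 0, 0, 0, 0.3], [-0.2, 0, 0.02, 0, 0, 0, 0.3], [-0.3, -0.01, 0.02, 0, 0, 0, 0.3], [-0.4, -0.03, 0.02, 0, 0, 0.01, 0.3], [-0.5, -0.05, 0.02, 0, 0, 0.02, 0.3], [-0.6, -0.07, 0.02, 0, 0, 0.03, 0.3], [-0.7, -0.1, 0.02, 0, 0, 0.04, 0.3], [-0.8, -0.12, 0.02, 0, 0, 0.05, 0.3]])

```text
t: 4.2
tool_pos: [0.5287, 0.0733, 0.0072]
orientation: [0.336, -3.123, -0.0]
force: [-4.4, 0.1, 2.7]
opening: 0.0606
```

```bash
python3 to.py .6134 .0926 .009 .054
python3 - <<'E'
from h import *
c=read_camera("scene");f=c["frame"][:,:,::-1]
cv2.imwrite("pics/s4.png",cv2.resize(f[100:300,200:420],None,fx=3,fy=3,interpolation=cv2.INTER_CUBIC))
E
```

```text
t 4.2 pos [0.5287 0.0733 0.0072] b 0.2144 F [-4.4  0.1  2.7] open 0.0606
shift [-0.869  0.008 -0.019] turn [ 0.     -0.0002  0.051 ]
```

View pics/s4.png

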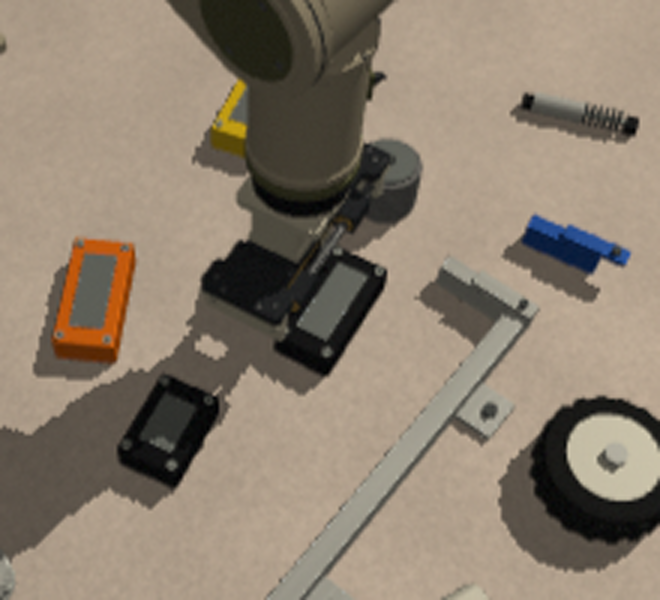

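The box is following and turning with the fingers, and the air filter is untouched. I'll keep pushing.

>>> move_arm(series=[[-0.1, 0, -0.02, 0, 0, 0.01, 0.3], [-0.2, 0, -0.02, 0, 0, 0.02, 0.3], [-0.3, 0, -0.02, 0, 0, 0.03, 0.3], [-0.4, 0, -0.02, 0, 0, 0.04, 0.3], [-0.5, 0, -0.02, 0, 0, 0.05, 0.3], [-0.6, 0.01, -0.02, 0, 0, 0.051, 0.3], [-0.7, 0.01, -0.02, 0, 0, 0.051, 0.3], [-0.8, 0.01, -0.02, 0, 0, 0.051, 0.3]])

```text
t: 5.05
tool_pos: [0.6065, 0.0914, 0.0089]
orientation: [0.089, -3.14, 0.0]
force: [-3.0, -0.2, 3.1]
opening: 0.0603
```

```bash
python3 to.py .6215 .0926 .009 .054
python3 - <<'E'
from h import *
c=read_camera("scene");f=c["frame"][:,:,::-1]
cv2.imwrite("pics/s5.png",cv2.resize(f[140:300,260:420],None,fx=3.7,fy=3.7,interpolation=cv2.INTER_CUBIC))
E
```

```text
t 5.05 pos [0.6065 0.0914 0.0089] b 0.0566 F [-3.  -0.2  3.1] open 0.0603
shift [-0.151  0.004 -0.001] turn [-0.     -0.0001  0.0008]
```

View pics/s5.png

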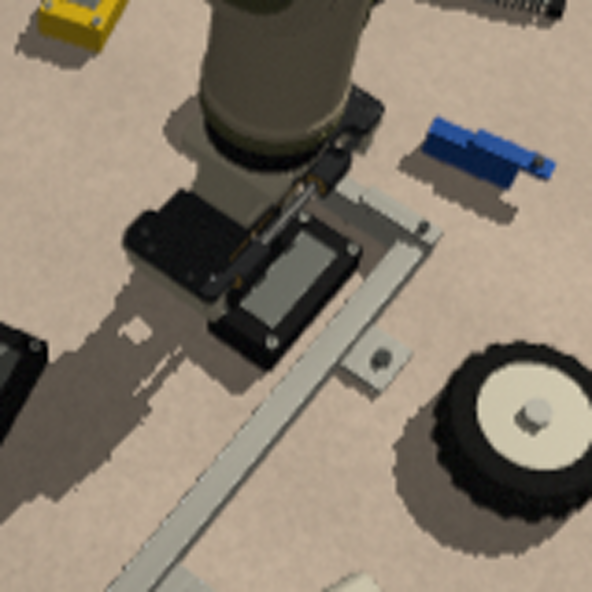

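>>> move_arm(series=[[-0.06, 0, 0, 0, 0, 0, 0.3], [-0.1, 0, 0, 0, 0, 0, 0.3], [-0.13, 0, 0, 0, 0, 0, 0.3], [-0.15, 0, 0, 0, 0, 0, 0.3]])

```text
t: 5.5
tool_pos: [0.6196, 0.0919, 0.0084]
orientation: [0.087, -3.137, 0.0]
force: [-15.0, -2.2, 11.3]
opening: 0.0602
```

```bash
python3 to.py .6215 .0926 .009 .054
python3 - <<'E'
from h import *
c=read_camera("scene");f=c["frame"][:,:,::-1]
cv2.imwrite("pics/s6.png",cv2.resize(f[180:260,300:400],None,fx=6,fy=6,interpolation=cv2.INTER_CUBIC))
E
```

```text
t 5.5 pos [0.6196 0.0919 0.0084] b 0.0557 F [-15.   -2.2  11.3] open 0.0602
shift [-0.02   0.006 -0.006] turn [-0.     -0.001   0.0005]
```

View pics/s6.png

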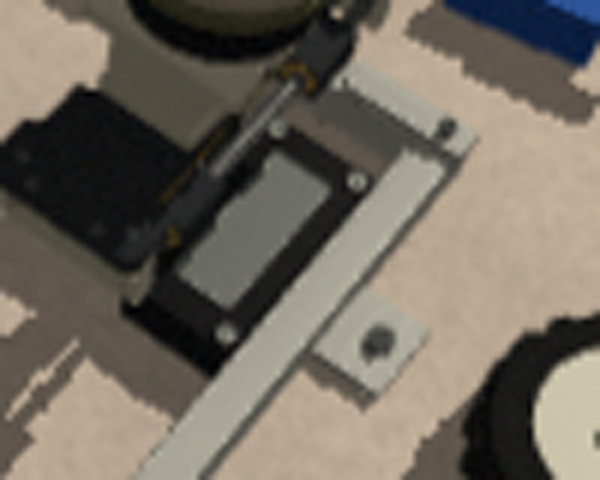

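The scene view shows the long side flush along the fence, with a reaction of 15 N. Now I'll go round to the right end with the jaws shut.

>>> move_arm(series=[[0.1, 0, 0, 0, 0, 0, 0.3], [0.25, 0, 0, 0, 0, 0, 0.3], [0.25, 0, -0.4, 0, 0, 0, 0.0], [0.25, 0, -0.7, 0, 0, 0, -0.5], [0.25, -0.4, -0.7, 0, 0, 0, -1], [0.25, -0.8, -0.7, 0, 0, 0, -1], [0.25, -0.9, -0.7, 0, 0, 0, -1], [0.25, -0.9, -0.7, 0, 0, 0, -1]])

```text
t: 6.35
tool_pos: [0.6013, -0.0009, 0.0788]
orientation: [-0.083, 3.14, -0.0]
force: [0.0, 0.8, -0.2]
opening: 0.017
```

```bash
python3 to.py .661 .0 .01 .054
python3 - <<'E'
from h import *
for n,o,w,s in(("top",(185,140),(185,110),4.3),("scene",(225,140),(200,200),3)):
    c=read_camera(n);f=c["frame"][o[1]:o[1]+w[1],o[0]:o[0]+w[0],::-1]
    cv2.imwrite(f"pics/7{n}.png",cv2.resize(f,None,fx=s,fy=s,interpolation=cv2.INTER_CUBIC))
E
```

```text
t 6.35 pos [ 0.6013 -0.0009  0.0788] b 0.0526 F [ 0.   0.8 -0.2] open 0.017
shift [-0.596 -0.023  0.688] turn [-0.0001  0.0003 -0.0004]
```

View pics/7scene.png

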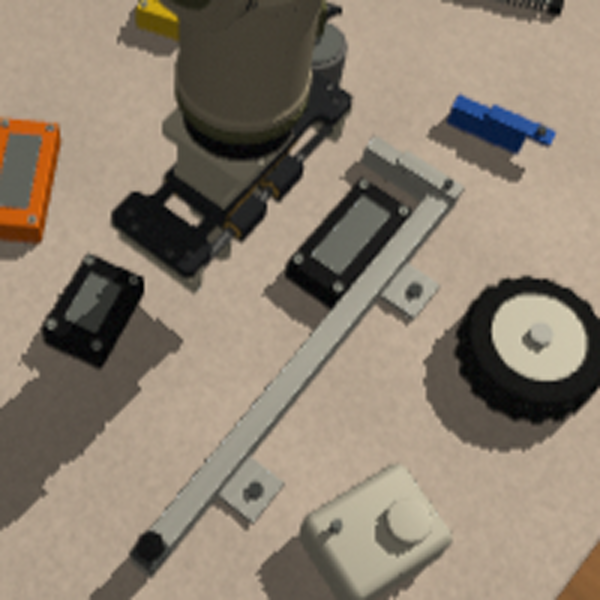

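View pics/7top.png

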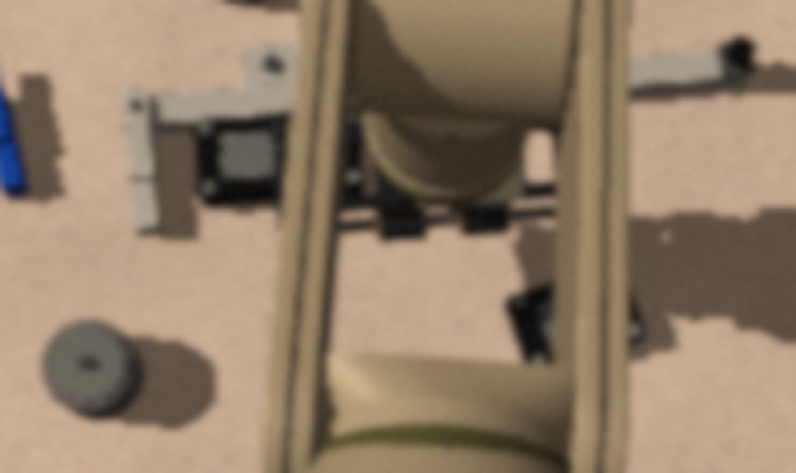

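The box is flush, about 29 mm short of the stop (in the crop, its left edge is at x≈200 and the stop face at 158). Next I'll lower the fingers to the right of its end.

>>> move_arm(series=[[-0.4, -0.02, 0, 0, 0, 0, -1], [-0.6, -0.02, 0.0, 0, 0, 0, -1], [-0.6, -0.02, 0.3, 0, 0, 0, -1], [-0.6, -0.02, 0.6, 0, 0, 0, -1], [-0.6, -0.02, 0.69, 0, 0, 0, -1], [-0.6, -0.02, 0.69, 0, 0, 0, -1]])

```text
t: 7.05
tool_pos: [0.6589, 0.0035, 0.0073]
orientation: [0.089, -3.136, -0.001]
force: [-0.0, -0.7, 0.8]
opening: 0.0005
```

```bash
python3 to.py .661 .0 .009 .054
python3 - <<'E'
from h import *
for n,o,w,s in(("scene",(225,140),(200,200),3),):
    c=read_camera(n);f=c["frame"][o[1]:o[1]+w[1],o[0]:o[0]+w[0],::-1]
    cv2.imwrite(f"pics/8{n}.png",cv2.resize(f,None,fx=s,fy=s,interpolation=cv2.INTER_CUBIC))
E
```

```text
t 7.05 pos [0.6589 0.0035 0.0073] b 0.0566 F [-0.  -0.7  0.8] open 0.0005
shift [-0.019 -0.036 -0.018] turn [ 0.0002 -0.0014  0.0008]
```

View pics/8scene.png

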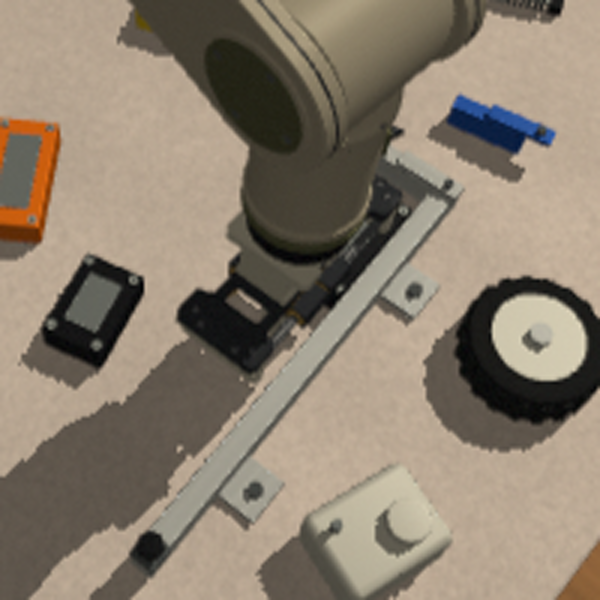

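>>> move_arm(series=[[0, 0.08, -0.02, 0, 0, 0, -1], [0, 0.15, -0.02, 0, 0, 0, -1], [0, 0.21, -0.02, 0, 0, 0, -1], [0, 0.26, -0.02, 0, 0, 0, -1], [0, 0.31, -0.02, 0, 0, 0, -1], [0, 0.36, -0.02, 0, 0, 0, -1], [0, 0.4, -0.02, 0, 0, 0, -1], [0, 0.43, -0.02, 0, 0, 0, -1]])

```text
t: 7.9
tool_pos: [0.6588, 0.045, 0.012]
orientation: [-0.087, 3.14, -0.001]
force: [0.3, -3.6, 3.8]
opening: -0.0002
```

```bash
python3 to.py .6583 .056 .009 .054
```

```text
t 7.9 pos [0.6588 0.045  0.012 ] b 0.0552 F [ 0.3 -3.6  3.8] open -0.0002
shift [-0.001  0.11   0.03 ] turn [-0.0001  0.0002  0.0004]
```

>>> move_arm(series=[[0, 0.03, 0.01, 0, 0, 0, -1], [0, 0.06, 0.01, 0, 0, 0, -1], [0, 0.08, 0.01, 0, 0, 0, -1], [0, 0.08, 0.01, 0, 0, 0, -1]])

```text
t: 8.3
tool_pos: [0.6578, 0.0536, 0.0103]
orientation: [0.087, -3.14, -0.001]
force: [0.9, -2.5, 1.6]
opening: 0.0004
```

>>> move_arm(series=[[0, 0.015, 0, 0, 0, 0, -1], [0, 0.03, 0, 0, 0, 0, -1], [0, 0.03, 0, 0, 0, 0, -1]])

```text
t: 8.6
tool_pos: [0.6576, 0.0563, 0.0104]
orientation: [0.087, -3.14, -0.0]
force: [0.1, -1.1, 0.4]
opening: 0.0004
```

>>> move_arm(series=[[0, 0.015, 0, 0, 0, 0, -1], [0, 0.03, 0, 0, 0, 0, -1], [0, 0.03, 0, 0, 0, 0, -1]])

```text
t: 8.9
tool_pos: [0.6583, 0.0567, 0.0106]
orientation: [-0.086, 3.14, -0.005]
force: [3.2, -11.6, -0.9]
opening: 0.0006
```

```bash
python3 to.py .6583 .06 .009 .054
python3 - <<'E'
from h import *
for n,o,w,s in(("top",(200,140),(80,70),8),("scene",(300,180),(90,80),7)):
    c=read_camera(n);f=c["frame"][o[1]:o[1]+w[1],o[0]:o[0]+w[0],::-1]
    cv2.imwrite(f"pics/9{n}.png",cv2.resize(f,None,fx=s,fy=s,interpolation=cv2.INTER_CUBIC))
E
```

```text
t 8.9 pos [0.6583 0.0567 0.0106] b 0.0547 F [  3.2 -11.6  -0.9] open 0.0006
shift [-0.002  0.033  0.016] turn [-0.001   0.0003  0.0002]
```

View pics/9top.png

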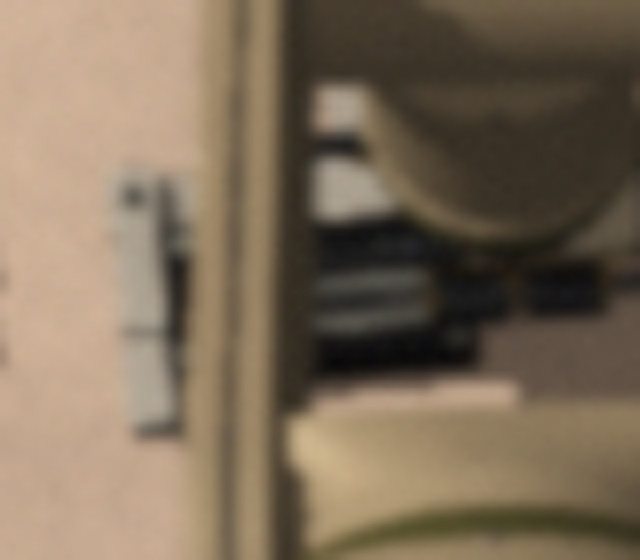

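View pics/9scene.png

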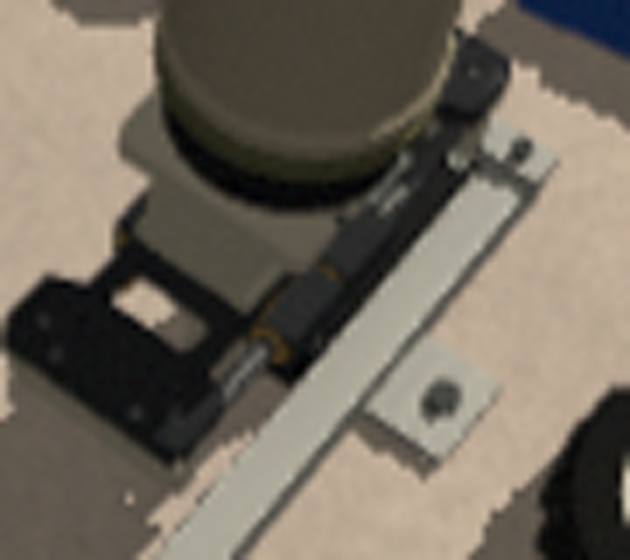

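At 11.6 N the box has come up against the stop, close to the predicted position. I'll back off and look without the arm in the way.

>>> move_arm(series=[[0, -0.03, 0, 0, 0, 0, -1], [0, -0.15, 0, 0, 0, 0, -1], [0, -0.25, 0, 0, 0, 0, -1], [0, -0.25, -0.4, 0, 0, 0, -1], [0, -0.25, -0.8, 0, 0, 0, -1], [0.5, -0.25, -0.8, 0, 0, 0, -0.4], [0.95, -0.25, -0.8, 0, 0, 0, 0.3], [0.95, -0.25, -0.8, 0, 0, 0, 0.3]])

```text
t: 9.8
tool_pos: [0.5558, 0.0287, 0.0867]
orientation: [0.086, -3.13, -0.001]
force: [0.6, 1.0, -0.1]
opening: 0.0199
```

>>> move_arm(series=[[0.5, -0.5, 0, 0, 0, 0, 0.3], [0.7, -1, 0, 0, 0, 0, 0.3], [0.7, -1, 0, 0, 0, 0, 0.3], [0.7, -1, 0, 0, 0, 0, 0.3]])

```text
t: 10.2
tool_pos: [0.4988, -0.0776, 0.0907]
orientation: [0.081, -3.14, 0.001]
force: [0.9, 0.5, -0.6]
opening: 0.0523
```

```bash
python3 to.py .6583 .06 .009 .054
python3 - <<'E'
from ov import *
o=np.array([.6885,-.0085]);a=.054
X=np.array([np.cos(a),np.sin(a)]);Y=np.array([-np.sin(a),np.cos(a)])
p=o-.027*X+.137*Y; print(p)
overlay((*o,a),(*p,a),"o10")
for n,o,w,s in(("top",(200,140),(80,70),8),("scene",(300,180),(90,80),7)):
    c=read_camera(n);f=c["frame"][o[1]:o[1]+w[1],o[0]:o[0]+w[0],::-1]
    cv2.imwrite(f"pics/10{n}.png",cv2.resize(f,None,fx=s,fy=s,interpolation=cv2.INTER_CUBIC))
E
```

```text
t 10.2 pos [ 0.4988 -0.0776  0.0907] b 0.0519 F [ 0.9  0.5 -0.6] open 0.0523
shift [-1.665  1.292  0.816] turn [-0.0002 -0.0001 -0.0007]
[0.65414495 0.12684301]
```

View pics/10top.png

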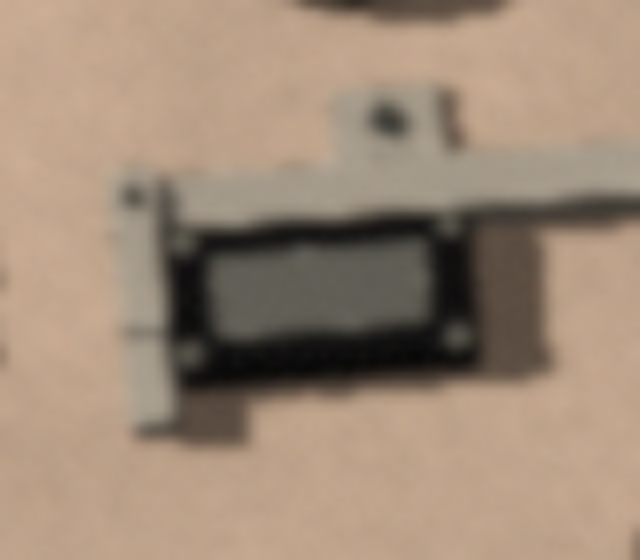

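View pics/10scene.png

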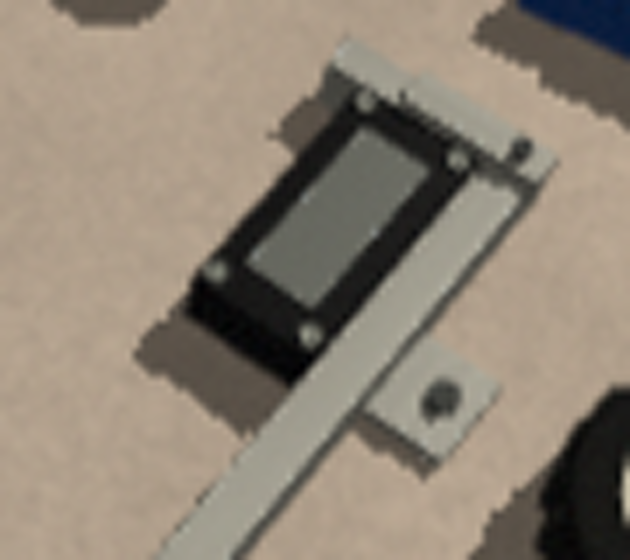

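View pics/o10_scene.png

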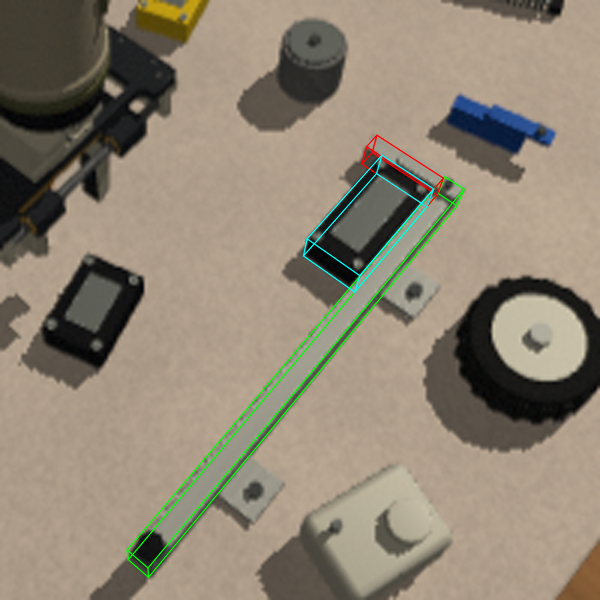

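Both views show the box in the corner, with no visible gap at either face. To be sure, I'll press it lightly against the fence once more as a check by touch.

```bash
python3 to.py .585 .113 .09 .054
```

```text
t 10.4 pos [ 0.5004 -0.0744  0.0908] b 0.0556 F [-0.   0.7  0.2] open 0.0598
shift [-0.948  1.824  0.009] turn [0.0001 0.0001 0.0005]
```

>>> move_arm(series=[[-0.4, 0.5, 0, 0, 0, 0, 0.1], [-0.7, 0.95, 0, 0, 0, 0, 0.1], [-0.7, 0.95, 0, 0, 0, 0, 0.1], [-0.7, 0.95, 0, 0, 0, 0, 0.1]])

```text
t: 10.8
tool_pos: [0.5656, 0.0271, 0.0904]
orientation: [-0.094, 3.14, 0.001]
force: [-0.6, -0.8, -0.5]
opening: 0.0513
```

>>> move_arm(series=[[-0.15, 0.5, 0, 0, 0, 0, 0.1], [-0.15, 0.87, 0, 0, 0, 0, 0.1], [-0.15, 0.87, 0, 0, 0, 0, 0.1], [-0.15, 0.87, 0, 0, 0, 0, 0.1]])

```text
t: 11.2
tool_pos: [0.5741, 0.1117, 0.0903]
orientation: [0.091, -3.139, 0.001]
force: [1.1, 0.9, -0.0]
opening: 0.0509
```

```bash
python3 to.py .588 .113 .01 .054
```

```text
t 11.2 pos [0.5741 0.1117 0.0903] b 0.0577 F [ 1.1  0.9 -0. ] open 0.0509
shift [-0.14   0.005  0.802] turn [-0.0002 -0.0003  0.0012]
```

>>> move_arm(series=[[-0.1, 0, 0.4, 0, 0, 0, 0.1], [-0.1, 0, 0.75, 0, 0, 0, 0.1], [-0.1, 0, 0.8, 0, 0, 0, 0.1], [-0.2, 0, 0.8, 0, 0, 0, 0.1], [-0.3, 0, 0.8, 0, 0, 0, 0.1], [-0.38, 0, 0.8, 0, 0, 0, 0.1], [-0.4, 0, 0.8, 0, 0, 0, 0.1]])

```text
t: 11.9
tool_pos: [0.6176, 0.1137, 0.013]
orientation: [-0.086, 3.136, 0.0]
force: [-0.3, -0.5, -0.2]
opening: 0.0513
```

```bash
python3 to.py .618 .113 .01 .054
```

```text
t 11.9 pos [0.6176 0.1137 0.013 ] b 0.0551 F [-0.3 -0.5 -0.2] open 0.0513
shift [-0.004 -0.007  0.03 ] turn [0.     0.0013 0.0003]
```

>>> move_arm(series=[[-0.01, 0, 0, 0, 0, 0, 0.1], [-0.02, 0, 0, 0, 0, 0, 0.1], [-0.02, 0, 0, 0, 0, 0, 0.1]])

```text
t: 12.2
tool_pos: [0.6165, 0.1139, 0.0107]
orientation: [0.087, -3.14, 0.0]
force: [-0.5, -0.2, -0.5]
opening: 0.0513
```

>>> move_arm(series=[[-0.01, 0, 0, 0, 0, 0, 0.1], [-0.02, 0, 0, 0, 0, 0, 0.1], [-0.03, 0, 0, 0, 0, 0, 0.1], [-0.03, 0, 0, 0, 0, 0, 0.1]])

```text
t: 12.6
tool_pos: [0.6182, 0.114, 0.0104]
orientation: [0.088, -3.137, 0.0]
force: [-6.8, -0.3, 5.5]
opening: 0.0511
```

>>> move_arm(series=[[-0.01, 0, 0, 0, 0, 0, 0.1], [-0.02, 0, 0, 0, 0, 0, 0.1], [-0.02, 0, 0, 0, 0, 0, 0.1]])

```text
t: 12.9
tool_pos: [0.6183, 0.114, 0.0104]
orientation: [0.088, -3.133, 0.001]
force: [-18.1, -3.1, 14.6]
opening: 0.051
```

>>> move_arm(series=[[0.1, 0, 0, 0, 0, 0, 0.1], [0.25, 0, 0, 0, 0, 0, 0.1], [0.25, 0, -0.4, 0, 0, 0, 0.1], [0.25, 0, -0.8, 0, 0, 0, 0.1], [0.6, -0.4, -0.8, 0, 0, 0, 0.1], [0.95, -0.9, -0.8, 0, 0, 0, 0.1], [0.95, -0.9, -0.8, 0, 0, 0, 0.1], [0.95, -0.9, -0.8, 0, 0, 0, 0.1]])

```text
t: 13.7
tool_pos: [0.531, 0.0175, 0.0907]
orientation: [-0.083, 3.14, -0.0]
force: [-0.7, 0.2, 0.7]
opening: 0.051
```

>>> move_arm(series=[[0.5, -0.5, 0, 0, 0, 0, 0.1], [0.5, -0.9, 0, 0, 0, 0, 0.1], [0.5, -0.9, 0, 0, 0, 0, 0.1], [0.5, -0.9, 0, 0, 0, 0, 0.1]])

```text
t: 14.1
tool_pos: [0.4876, -0.0742, 0.091]
orientation: [-0.083, 3.139, 0.0]
force: [-0.1, -0.1, 0.2]
opening: 0.0511
```

```bash
python3 to.py .618 .113 .01 .054
python3 - <<'E'
from h import *
for n,o,w,s in(("top",(185,140),(185,110),4.3),("scene",(300,180),(90,80),7)):
    c=read_camera(n);f=c["frame"][o[1]:o[1]+w[1],o[0]:o[0]+w[0],::-1]
    cv2.imwrite(f"pics/11{n}.png",cv2.resize(f,None,fx=s,fy=s,interpolation=cv2.INTER_CUBIC))
E
```

```text
t 14.1 pos [ 0.4876 -0.0742  0.091 ] b 0.0529 F [-0.1 -0.1  0.2] open 0.0511
shift [-1.4    1.8    0.811] turn [ 0.0001  0.0003 -0.0004]
```

View pics/11top.png

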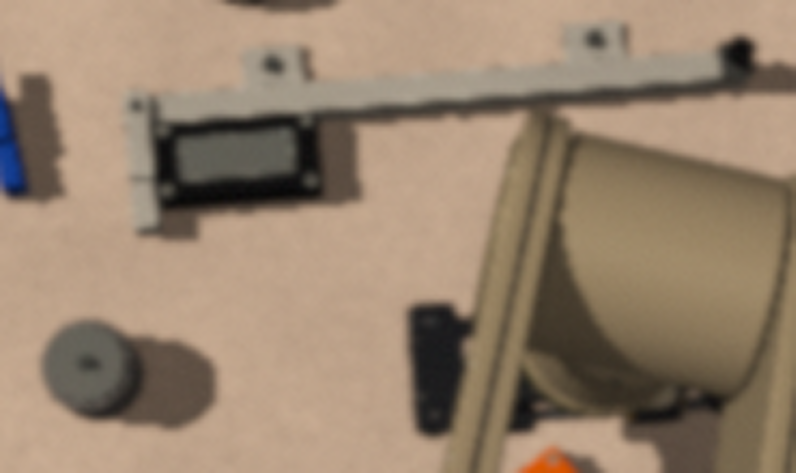

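View pics/11scene.png

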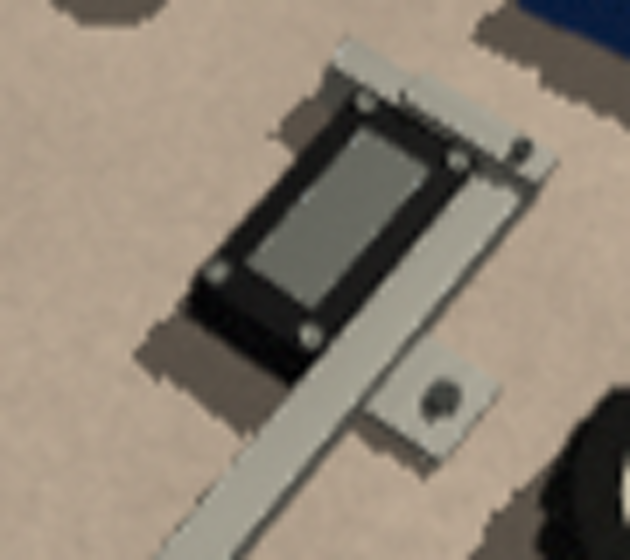

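The box sits in the corner: its left edge meets the stop face at crop x≈158 and its long side meets the fence edge. The air filter is still at (91,368). Handing in.

```bash
python3 -c "
from plant import *
close_job(); print(read_state()['force'])"
```

```text
the job is handed in; nothing more can be done
the job is handed in; nothing more can be done
```

The long box is in the corner of the jig, and I handed the job in at about 14 s of the 61 s allowed. I pushed its long side to the fence with two spread fingers, turning it about 18° to parallel on the way. Then I pushed its right end with the jaws shut until the other end met the left stop, and finished with a light press against the fence.

- **Touch:** the box stopped firmly at the fence (15 N, then 18 N on the second press, with no visible shift). At the stop the push met 11.6 N, within about 1 mm of where I predicted. These are far below the 120 N wrist limit.
- **Pictures:** the last two views show no visible gap at the fence or the stop, and the box lying flat and parallel. The arm was clear of everything.
- **Other parts:** the air filter had not moved. The arm hid the short box in the last top view; before the final press it stood where it began. I did not look at the cooling head, shock or driver again, but the gripper stayed away from them.
- **Uncertainty:** my overlay of the jig was off by about 2–3 mm between the two cameras. The final fit therefore rests on the contact forces and the close-up views, not on a measured gap. `close_job()` gave no verdict.

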